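Power up the microscope bench at the switch panel

TASK

Power up the microscope bench at the panel of four switch keys: with the fingertips press the square key, then the large round key, then the long bar key, each lightly and straight down until it is fully down; the keys stay down by themselves. Leave the small round key up. Do not grip, lift or move the loose things that stand round the panel, and finish clear of everything.

Things in the scene. Friction and masses are not known exactly. Their poses are not given: they have to be found in the camera images.
- panel: square aluminium plate with a low rim, screwed to the worktop, 140 x 140 x 20 mm; origin at the centre of its underside, z up. It carries four grey switch modules, two by two, their centres at x = +-31, y = +-31 mm of the panel; which module sits in which place differs from start to start
- module_square: grey switch module (fixed on the panel, 60 x 60 x 24 mm, top face 36 mm above the worktop) with the square key, 26 x 26 mm; origin at the centre of its underside, same axes as the panel
- top_square (a point): centre of the top face of the off-white square key, 26 x 26 mm; 50 mm above the worktop when up, 42 mm when fully down (still 6 mm proud of its module). It moves with the key's soft cap
- key_square (a joint): travel of the square key, 26 x 26 mm: 0 (to 0.001) m is up, 0.008 m is fully down at a hard stop. It slides straight down against a constant friction of about 3 N and stays where it is left. Its cap is soft: under the finger it gives 1 mm for every 3 N (5 mm at most) before and beyond this travel, and springs back when let go
- module_large: grey switch module (fixed on the panel, 60 x 60 x 24 mm, top face 36 mm above the worktop) with the large round key, diameter 32 mm; origin at the centre of its underside, same axes as the panel
- top_large (a point): centre of the top face of the off-white large round key, diameter 32 mm; 50 mm above the worktop when up, 42 mm when fully down (still 6 mm proud of its module). It moves with the key's soft cap
- key_large (a joint): travel of the large round key, diameter 32 mm: 0 (to 0.001) m is up, 0.008 m is fully down at a hard stop. It slides straight down against a constant friction of about 3 N and stays where it is left. Its cap is soft: under the finger it gives 1 mm for every 3 N (5 mm at most) before and beyond this travel, and springs back when let go
- module_bar: grey switch module (fixed on the panel, 60 x 60 x 24 mm, top face 36 mm above the worktop) with the long bar key, 13 x 44 mm along the panel's x and y; origin at the centre of its underside, same axes as the panel
- top_bar (a point): centre of the top face of the off-white long bar key, 13 x 44 mm along the panel's x and y; 50 mm above the worktop when up, 42 mm when fully down (still 6 mm proud of its module). It moves with the key's soft cap
- key_bar (a joint): travel of the long bar key, 13 x 44 mm along the panel's x and y: 0 (to 0.001) m is up, 0.008 m is fully down at a hard stop. It slides straight down against a constant friction of about 3 N and stays where it is left. Its cap is soft: under the finger it gives 1 mm for every 3 N (5 mm at most) before and beyond this travel, and springs back when let go
- module_small: grey switch module (fixed on the panel, 60 x 60 x 24 mm, top face 36 mm above the worktop) with the small round key, diameter 14 mm; origin at the centre of its underside, same axes as the panel
- top_small (a point): centre of the top face of the off-white small round key, diameter 14 mm; 50 mm above the worktop when up, 42 mm when fully down (still 6 mm proud of its module). It moves with the key's soft cap
- key_small (a joint): travel of the small round key, diameter 14 mm: 0 (to 0.001) m is up, 0.008 m is fully down at a hard stop. It slides straight down against a constant friction of about 3 N and stays where it is left. Its cap is soft: under the finger it gives 1 mm for every 3 N (5 mm at most) before and beyond this travel, and springs back when let go; this one must stay up
- vial_2: small clear sample vial with screw cap, diameter 24, 54 tall mm, loose bystander; origin at the centre of its underside
- specimen_3: resin puck with a metal sample, diameter 40, 22 tall mm, loose bystander; origin at the centre of its underside
- eyepiece_cap_1: black eyepiece cap, diameter 36, 12 tall mm, loose bystander; origin at the centre of its underside
- usb_stick: USB stick lying flat, 19 x 56 x 8 (x, y, z) mm, loose bystander; origin at the centre of its underside
- vial_1: small brown sample vial with screw cap, diameter 24, 54 tall mm, loose bystander; origin at the centre of its underside
- specimen_1: resin puck with a metal sample, diameter 31, 21 tall mm, loose bystander; origin at the centre of its underside

How it is judged:
By the outcome, as a careful person would: the job done as asked, in the order asked, and still so for the second after the job is handed in, with the robot touching nothing.
It also fails if it takes over 38 s, if anything falls off the work surface, if the arm or the gripper's body presses on something with over 40 N, if the wrist force passes 120 N, or if a joint passes its speed limit or range.

ROBOT

A 6-joint arm with a two-finger parallel gripper is mounted at the origin on a cart in front of the work surface, level with it; the furniture and walls round the work are solid. World frame = base frame: x ahead of the robot, y to its left, z up, the work surface at z = 0. Lengths are in mm, angles in degrees, forces in N, time in s.
With the tool pointing down it reaches from about 300 to 850 mm from the base axis. Payload 4.2 kg.
Tool frame: the origin (TCP) lies on the centre line of the jaws, within the pads' length; the fingertips stand 11 mm ahead of it and the grasp point (between the pads) lies 8 mm behind it; z points along the fingers, y is the line along which they close (so a half turn about z gives the same grasp; the last joint's range is limited). The gripper opens to 91 mm and grips with 3 to 60 N. Pads are 32 mm wide; open, the fingers measure 118 mm over their backs; the gripper's body (76 mm by 178 mm) begins 60 mm behind the grasp point.
Start: joints at [-1.146, 18.312, 89.639, -0, 72.044, -1.146], TCP at [575.015, 0, 224.976] pointing down, gripper open.
Joint ranges: [-177.97, 177.97], [-48.28, 115.42], [12.27, 149.76], [-77.06, 257.06], [2.81, 150.46], [-146.56, 146.56]. Speed limits (degrees/s): [147.25, 147.25, 180, 180, 180, 180].

INTERFACE

Orientations are given as [roll, pitch, yaw] about the fixed x, y, z axes, in that order (R = Rz(yaw) Ry(pitch) Rx(roll)).
In Python, from workcell import env, grab_frame, camera_model, models gives the robot as it stands.
- The arm moves only by the shell command python3 -m crank 'ROWS' [FORCE]. ROWS is text: rows parted by semicolons, each of 7 numbers parted by spaces: the closure, from -1 (fully open) to 1 (shut), so that 0 is half open, then the shift along the tool's x, y, z in mm, then the turn, a rotation vector about the tool's x, y, z in degrees. A call has 1 to 10 rows; each row shifts and turns the commanded pose from where the row before left it, along the tool's axes as they then stand; what a row does not reach is not made up. A row lasts 1/8 s, in which the tool goes at most 62.5 mm and 10.7 degrees, less where a joint would pass 70% of its speed; a pose out of reach is approached as far as the arm can. A call is refused whole if a number of a shift passes 62.5 or a number of a turn 10.7, either way. A call with a gripper value outside its range is refused whole. The fingers move at their own pace and stop on an object; FORCE is the grip in N (left out, the last holds). Time passes only in rows, so rows that do not move let the fingers close. It gives the time, the measured TCP pose, the force, the opening and the grip force at its end, in the units of the state.
- env.state(): the state, without advancing time (a new reading comes with each control period).
- grab_frame(name): name is "scene" or "side" or "wrist"; returns the picture (400x640x3 uint8, blue, green, red); there is no depth.
- camera_model(name): a dict with "K" (3x3 intrinsics, pixels), "R" (3x3) and "t" (3): a world point X has camera coordinates R X + t; the wrist camera has in their place "mount" (4x4, takes a point from camera to tool coordinates, whose origin is the TCP and whose axes are the flange's). Camera axes: x right, y down, z forward; pixel columns grow to the right and rows downward; lengths in mm; the calibration is good to about 2 mm. A picture is of the moment at which its call begins: read the wrist's pose just before it. camera_model takes no time and is no camera call.
- env.job_done(): hands the job in; it is judged then, once.
Trained networks look in the newest picture that a camera, given by its name, has taken for a name from the list of things; names that differ only in an ending like _2 or _b are one class to them, and where a whole thing is asked for, a point or a joint stands for the part that bears it (a point fixed in the world has none). Each returns a list of dicts, best first, with "p" (0 to 1); they miss things now and then, are a little off and sometimes report something else, mostly with a low value. They report only what shows in the picture. A call takes as long as a camera call.
- models.search_frame(name, camera): "point" ([x, y, z] in mm, in world coordinates, good to about 4 mm: the middle of the surface that is visible of it).
The state is a dict: "time_s": time; "qpos": joint angles; "qvel": joint speeds; "effort": joint torques, N m; "ee_pos": TCP position; "ee_rot": TCP orientation; "force": force on the tool from outside, world axes, zero at the start; "torque": the same for the moment, N m; "gripper_width": finger opening in mm; "gripper_force": force on a finger pad.
Only numpy, scipy, OpenCV 4.12 (cv2) and the standard library are available. Lean on these libraries where they do the work, as an engineer would, in place of code of your own. Each camera call takes 0.05 s, during which the arm holds its last target. There are 200 camera calls.

## Working session

There is one attempt and no reset: what is moved stays moved. The work goes in short steps, Python scripts to look and compute and a shell command to move; the robot and the scene stay as the last step left them, time stands still between calls to the robot, and variables do not carry over. Pictures are saved under pics/ and viewed, at most 10 in all, crops included, and the job is handed in when it is done.

```bash
mkdir -p pics; python3 - <<'E'
from workcell import env, grab_frame, camera_model, models
import cv2
s=env.state(); print(s['time_s'],s['ee_pos'],s['ee_rot'],s['force'],s['gripper_width'])
for c in ['scene','wrist']:
    cv2.imwrite(f'pics/{c}0.png',grab_frame(c))
    for n in ['top_square','top_large','top_bar','top_small','module_square','module_large','module_bar','module_small','panel','vial_1']:
        r=models.search_frame(n,c); print(c,n,[(([round(v) for v in d['point']]),round(d['p'],2)) for d in r[:2]])
m=camera_model('wrist'); print(m)
E
```

```text
0.0 [5.74528054e+02 8.72477199e-03 2.24145449e+02] [-1.79902146e+02 -2.19600201e-03  8.99999787e+01] [ 0.05891193  0.56991895 -0.16216235] 90.41692779211145
scene top_square [([541, 242, 46], 0.43)]
scene top_large []
scene top_bar [([585, 320, 50], 0.51)]
scene top_small [([489, 357, 20], 0.66), ([487, 188, 4], 0.18)]
scene module_square [([538, 247, 35], 0.61)]
scene module_large [([514, 310, 33], 0.89)]
scene module_bar [([578, 326, 35], 0.8), ([588, 326, 43], 0.18)]
scene module_small [([606, 260, 35], 0.61), ([536, 247, 35], 0.55)]
scene panel [([512, 324, 14], 0.66), ([583, 322, 49], 0.54)]
scene vial_1 [([653, 348, 33], 0.69), ([544, 396, 34], 0.68)]
wrist top_square []
wrist top_large []
wrist top_bar []
wrist top_small []
wrist module_square []
wrist module_large []
wrist module_bar []
wrist module_small []
wrist panel [([540, 194, 13], 0.59)]
wrist vial_1 []
{'K': array([[286.23356419,   0.        , 320.04657366],
       [  0.        , 286.23356419, 194.94966376],
       [  0.        ,   0.        ,   1.        ]]), 'mount': array([[ 2.35528441e-04, -9.64599152e-01, -2.63720345e-01,
         7.47166951e+01],
       [ 9.99998411e-01,  6.93149858e-04, -1.64220815e-03,
         7.14054771e-01],
       [ 1.76687031e-03, -2.63719539e-01,  9.64597783e-01,
        -1.61456916e+02],
       [ 0.00000000e+00,  0.00000000e+00,  0.00000000e+00,
         1.00000000e+00]])}
```

View pics/scene0.png

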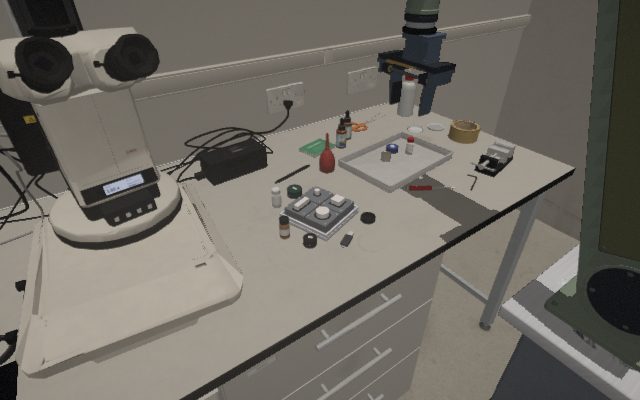

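View pics/wrist0.png

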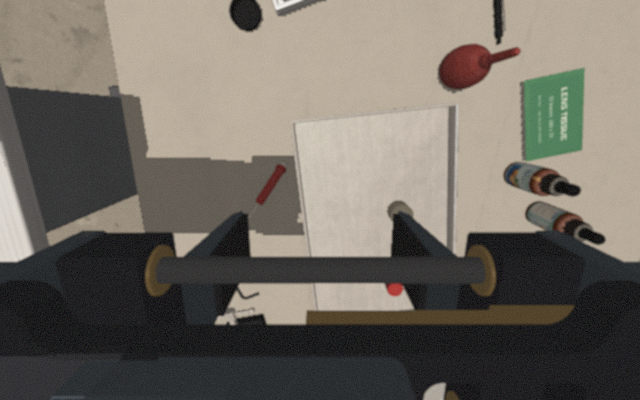

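The wrist picture shows only the panel's edge, at about (300,0). In the scene picture the panel is at about (320,210). I'll close the fingers and move above it for a closer look.

```bash
python3 -m crank '1 45 -4 -10 0 0 0;1 45 -4 -10 0 0 0;1 45 -4 -10 0 0 0;1 45 -4 -10 0 0 0;1 45 -4 -10 0 0 0;1 0 0 0 0 0 0;1 0 0 0 0 0 0' 5
python3 - <<'E'
from workcell import env, grab_frame, camera_model, models
import cv2
s=env.state(); print(s['time_s'],s['ee_pos'],s['ee_rot'],s['force'],s['gripper_width'])
c='wrist'
cv2.imwrite(f'pics/{c}1.png',grab_frame(c))
for n in ['top_square','top_large','top_bar','top_small','panel','vial_1']:
        r=models.search_frame(n,c); print(c,n,[(([round(v) for v in d['point']]),round(d['p'],2)) for d in r[:2]])
E
```

```text
time_s: 1.98
ee_pos: [554.9, 224.6, 274.6]
ee_rot: [-180.0, 0.1, 90.0]
force: [0.2, 0.0, -0.8]
gripper_width: 23.9
gripper_force: 0.0
1.975 [554.85399131 224.58378617 274.64609513] [-1.79977266e+02  5.26177312e-02  9.00205873e+01] [ 0.21961351  0.01641087 -0.84698899] 23.923143492331654
wrist top_square [([545, 238, 49], 0.82), ([586, 322, 52], 0.45)]
wrist top_large [([530, 295, 42], 0.89), ([487, 193, 1], 0.49)]
wrist top_bar [([585, 318, 52], 0.92), ([460, 284, 8], 0.21)]
wrist top_small [([608, 260, 49], 0.46)]
wrist panel []
wrist vial_1 [([659, 341, 52], 0.88), ([552, 384, 53], 0.84)]
```

View pics/wrist1.png

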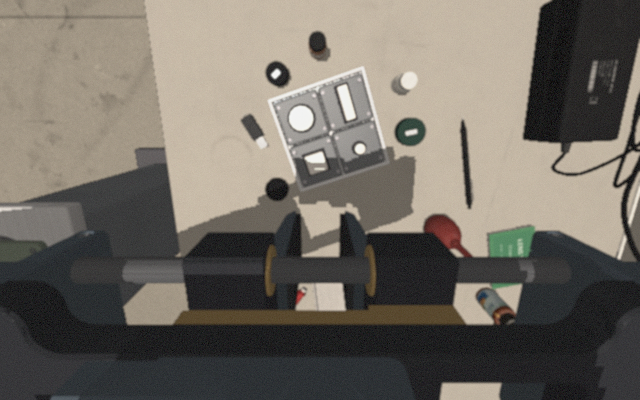

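The picture shows the panel turned a little. The keys are at about: large (301,118), bar (347,103), small (360,149), square (316,160, half shaded). I'll measure the panel by fitting its corners and the keys.

```bash
cat > h.py <<'E'
from workcell import env, grab_frame, camera_model, models
import cv2, numpy as np
from scipy.spatial.transform import Rotation as Ro
from scipy.optimize import least_squares
m=camera_model('wrist');K=m['K'];M=m['mount']
def proj(X,p,R):
    Xt=(np.atleast_2d(X)-p)@R
    Xc=(Xt-M[:3,3])@M[:3,:3]
    u=Xc@K.T; return u[:,:2]/u[:,2:]
def pts(q,local):
    c,s=np.cos(q[2]),np.sin(q[2]); L=np.array(local,float)
    return np.c_[q[0]+c*L[:,0]-s*L[:,1],q[1]+s*L[:,0]+c*L[:,1],L[:,2]]
E
python3 - <<'E'
from h import *
s=env.state();p=np.array(s['ee_pos']);R=Ro.from_euler('xyz',s['ee_rot'],degrees=True).as_matrix()
im=cv2.imread('pics/wrist1.png');g=cv2.cvtColor(im,6)
cv2.imwrite('pics/crop1.png',cv2.resize(im[55:200,240:420],None,fx=4,fy=4,interpolation=2))
_,_,st,ce=cv2.connectedComponentsWithStats((g[60:200,260:400]>200).astype('uint8'))
for a,b in zip(st,ce):
    if a[4]>40: print(a,b+[260,60])
E
```

```text
[    0     0   140   140 17428] [330.81466605 131.44795731]
[  7   6 118 109 990] [321.46868687 105.53636364]
[12 10  8  8 44] [275.45454545  73.18181818]
[ 78  25  17  35 327] [346.05810398 101.94801223]
[ 29  46  24  25 462] [300.5952381  117.81168831]
[ 0 77  7 12 60] [262.25       142.88333333]
[95 84 10 10 75] [359.66666667 148.45333333]
[ 45  92  20  11 154] [315.68181818 157.83116883]
```

View pics/crop1.png

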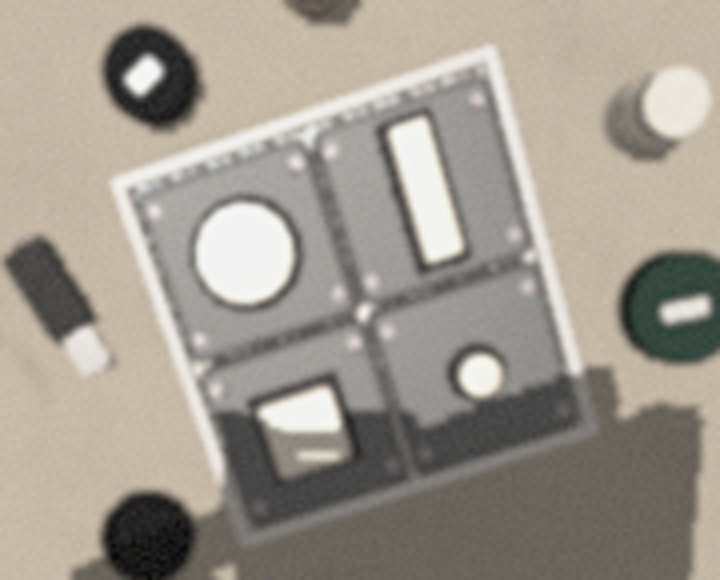

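The crop confirms the layout: large is upper left, bar upper right, square lower left, small lower right. Next comes the pose fit.

```bash
python3 - <<'E'
from h import *
s=env.state();p=np.array(s['ee_pos']);R=Ro.from_euler('xyz',s['ee_rot'],degrees=True).as_matrix()
L=[(-31,31,50),(31,31,50),(31,-31,50),(-31,-31,50),(-70,70,20),(70,70,20),(70,-70,20),(-70,-70,20)]
U=np.array([(301.0,118),(346.2,102.5),(359.7,148.5),(316.3,161.8),(268.2,100.75),(363,66.5),(388.2,162.5),(300.7,190.7)])
r=least_squares(lambda q:(proj(pts(q,L),p,R)-U).ravel(),[560,285,.3])
print(r.x[:2],np.degrees(r.x[2]),r.fun.reshape(-1,2).round(1))
P=pts(r.x,L)[:4];print(P.round(1)); 
for n,a in zip(['large','bar','small','square'],P): print(n,'shift x,y,z(tool, to tip at 70):',(R.T@(a+[0,0,31]-p)).round(1))
E
```

```text
[569.34755325 277.50593047] 18.260383097432666 [[-0.1  0.1]
 [ 0.2 -0.1]
 [ 0.1  0. ]
 [-0.3  1.2]
 [-1.9 -1.3]
 [ 0.8 -1.6]
 [ 2.   0.9]
 [-0.8  1.7]]
[[530.2 297.2  50. ]
 [589.1 316.7  50. ]
 [608.5 257.8  50. ]
 [549.6 238.4  50. ]]
large shift x,y,z(tool, to tip at 70): [ 73.  -25.  193.9]
bar shift x,y,z(tool, to tip at 70): [ 92.5  33.9 193.9]
small shift x,y,z(tool, to tip at 70): [ 33.6  53.4 193.9]
square shift x,y,z(tool, to tip at 70): [ 14.1  -5.5 193.9]
```

```bash
python3 -m crank '1 4 -2 45 0 0 0;1 4 -2 45 0 0 0;1 4 -1.5 45 0 0 0;1 2 0 45 0 0 0;1 0 0 15 0 0 0;1 0 0 0 0 0 0;1 0 0 0 0 0 0;1 0 0 0 0 0 0'
```

```text
time_s: 3.32
ee_pos: [550.6, 239.4, 81.8]
ee_rot: [179.8, -0.1, 90.0]
force: [0.5, -0.1, 0.0]
gripper_width: 0.6
gripper_force: 0.0
```

```bash
python3 -m crank '1 0 0 0 0 0 0'; python3 - <<'E'
from h import *
s=env.state();p=np.array(s['ee_pos']);R=Ro.from_euler('xyz',s['ee_rot'],degrees=True).as_matrix()
print(p)
im=grab_frame('wrist'); q=[569.35,277.5,np.radians(18.26)]
L=[(-31,31,50),(31,31,50),(31,-31,50),(-31,-31,50)]
U=proj(pts(q,L),p,R);print(U.round(1))
for u in U: cv2.drawMarker(im,tuple(int(round(v)) for v in u),(0,0,255),0,10,1)
tip=proj([p+[0,0,-11]],p,R)[0];cv2.drawMarker(im,tuple(int(v) for v in tip),(0,255,0),0,10,1)
cv2.imwrite('pics/w2.png',im)
cv2.imwrite('pics/s2.png',cv2.resize(grab_frame('side'),(640,400)))
E
```

```text
time_s: 3.45
ee_pos: [550.1, 239.2, 81.1]
ee_rot: [179.9, -0.0, 90.0]
force: [0.8, -0.0, 0.7]
gripper_width: 0.9
gripper_force: 0.0
[550.07300025 239.17047831  81.10213935]
[[289.5 142.7]
 [379.7 112.3]
 [402.8 199.8]
 [318.8 225.7]]
```

View pics/w2.png

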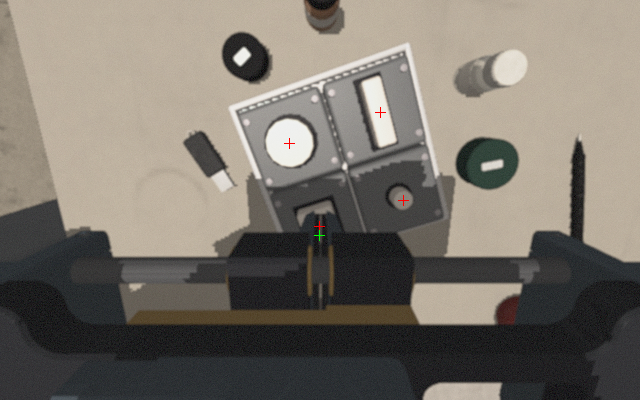

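View pics/s2.png

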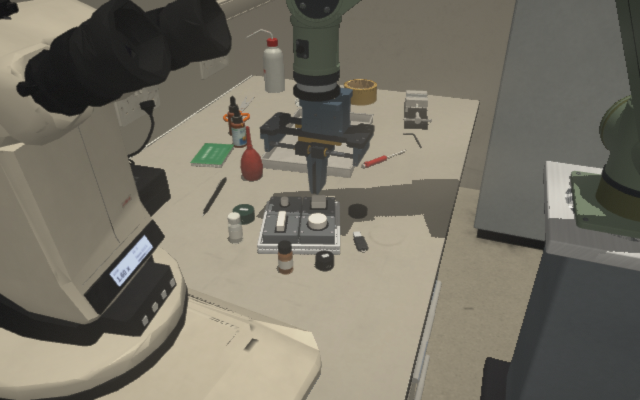

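The predicted points sit on the keys to about 1 mm, and the fingertips are above the square key. Pressing it now.

```bash
python3 -m crank '1 -0.5 0 9 0 0 0;1 0 0 8 0 0 0;1 0 0 2 0 0 0;1 0 0 2 0 0 0;1 0 0 2 0 0 0;1 0 0 2 0 0 0;1 0 0 0 0 0 0'
```

```text
time_s: 4.42
ee_pos: [549.4, 238.5, 54.9]
ee_rot: [-180.0, 0.0, 90.0]
force: [-1.5, -0.2, 2.6]
gripper_width: 0.5
gripper_force: 1.0
```

```bash
python3 -m crank '1 0 0 1.5 0 0 0;1 0 0 1.5 0 0 0;1 0 0 0 0 0 0;1 0 0 0 0 0 0'
```

```text
time_s: 4.92
ee_pos: [549.6, 238.6, 52.1]
ee_rot: [180.0, -0.0, 90.0]
force: [-2.3, 0.2, 3.4]
gripper_width: 0.1
gripper_force: 1.7
```

```bash
python3 -m crank '1 0 0 1 0 0 0;1 0 0 0 0 0 0;1 0 0 0 0 0 0'
```

```text
time_s: 5.3
ee_pos: [549.7, 238.6, 51.3]
ee_rot: [180.0, -0.0, 90.0]
force: [-2.8, -1.0, 5.1]
gripper_width: 0.3
gripper_force: 2.8
```

```bash
python3 -m crank '1 0 0 0.8 0 0 0;1 0 0 0 0 0 0;1 0 0 0 0 0 0'
```

```text
time_s: 5.68
ee_pos: [549.7, 238.6, 50.8]
ee_rot: [180.0, -0.0, 90.0]
force: [-2.5, -2.1, 7.4]
gripper_width: 0.0
gripper_force: 3.6
```

The force rises with depth, so the square key is on its stop. Lifting straight up and moving over the large key.

```bash
python3 -m crank '1 0 0 -13 0 0 0;1 0 0 -13 0 0 0;1 29.3 -9.8 0 0 0 0;1 29.3 -9.8 0 0 0 0;1 0 0 0 0 0 0;1 0 0 0 0 0 0;1 0 0 0 0 0 0'
```

```text
time_s: 6.55
ee_pos: [530.3, 296.2, 76.3]
ee_rot: [180.0, 0.0, 90.0]
force: [0.4, -0.2, -0.5]
gripper_width: 0.9
gripper_force: 0.0
```

```bash
python3 -m crank '1 0.5 0 7 0 0 0;1 0 0 6 0 0 0;1 0 0 2 0 0 0;1 0 0 2 0 0 0;1 0 0 2 0 0 0;1 0 0 2 0 0 0;1 0 0 2 0 0 0;1 0 0 1.5 0 0 0;1 0 0 0 0 0 0;1 0 0 0 0 0 0'
```

```text
time_s: 7.8
ee_pos: [529.9, 297.6, 51.8]
ee_rot: [180.0, 0.0, 90.0]
force: [-0.9, -1.4, 2.9]
gripper_width: 0.4
gripper_force: 2.1
```

```bash
python3 -m crank '1 0 0 1.3 0 0 0;1 0 0 0 0 0 0;1 0 0 0 0 0 0'
```

```text
time_s: 8.18
ee_pos: [530.0, 297.6, 50.9]
ee_rot: [180.0, -0.0, 90.0]
force: [-1.4, -2.2, 7.1]
gripper_width: 0.6
gripper_force: 3.5
```

The large key is down. Moving to the bar.

```bash
python3 -m crank '1 0 0 -13 0 0 0;1 0 0 -13 0 0 0;1 9.5 29.5 0 0 0 0;1 9.5 29.5 0 0 0 0;1 0 0 0 0 0 0;1 0 0 0 0 0 0;1 0 0 0 0 0 0'
```

```text
time_s: 9.05
ee_pos: [587.9, 316.3, 76.5]
ee_rot: [-180.0, 0.0, 90.0]
force: [-0.0, 0.4, 0.1]
gripper_width: 0.7
gripper_force: 0.0
```

```bash
python3 -m crank '1 0 0 7 0 0 0;1 0 0 6 0 0 0;1 0 0 2 0 0 0;1 0 0 2 0 0 0;1 0 0 2 0 0 0;1 0 0 2 0 0 0;1 0 0 2 0 0 0;1 0 0 1.5 0 0 0;1 0 0 0 0 0 0;1 0 0 0 0 0 0'
```

```text
time_s: 10.3
ee_pos: [588.9, 316.6, 52.0]
ee_rot: [180.0, 0.0, 90.0]
force: [-2.3, -0.9, 3.1]
gripper_width: 0.7
gripper_force: 1.8
```

```bash
python3 -m crank '1 0 0 1.3 0 0 0;1 0 0 0 0 0 0;1 0 0 0 0 0 0'
```

```text
time_s: 10.68
ee_pos: [588.9, 316.6, 51.1]
ee_rot: [180.0, -0.0, 90.0]
force: [-3.6, -2.1, 6.7]
gripper_width: 0.2
gripper_force: 3.1
```

The bar is down too. Retracting to the viewpoint and checking.

```bash
python3 -m crank '1 0 0 -13 0 0 0;1 0 0 -20 0 0 0;1 0 0 -40 0 0 0;1 -30 -8 -45 0 0 0;1 -30 -8 -45 0 0 0;1 -30 -8 -45 0 0 0;1 0 0 0 0 0 0;1 0 0 0 0 0 0;1 0 0 0 0 0 0'
python3 - <<'E'
from h import *
im=grab_frame('wrist');cv2.imwrite('pics/w3.png',cv2.resize(im[40:200,220:430],None,fx=3.7,fy=3.7,interpolation=2))
s=env.state();p=np.array(s['ee_pos']);R=Ro.from_euler('xyz',s['ee_rot'],degrees=True).as_matrix()
g=cv2.cvtColor(im,6);q=[569.35,277.5,np.radians(18.26)]
for n,x,y in [('large',-31,31),('bar',31,31),('small',31,-31),('square',-31,-31)]:
    print(n,[proj(pts(q,[(x,y,z)]),p,R)[0].round(1) for z in (50,42)])
print(s['time_s'],s['ee_pos'],s['force'])
E
```

```text
time_s: 11.8
ee_pos: [564.5, 227.0, 256.8]
ee_rot: [-179.9, 0.0, 90.0]
force: [-0.5, 0.0, 0.1]
gripper_width: 0.8
gripper_force: 0.0
large [array([292.9, 120.3]), array([293.5, 120.2])]
bar [array([340.5, 104. ]), array([340.1, 104.2])]
small [array([354.8, 152.2]), array([354.1, 151.4])]
square [array([309. , 167.1]), array([309.2, 166.1])]
11.85 [564.51895902 227.05161071 256.79732251] [-0.53232618 -1.252664    0.4013672 ]
```

View pics/w3.png

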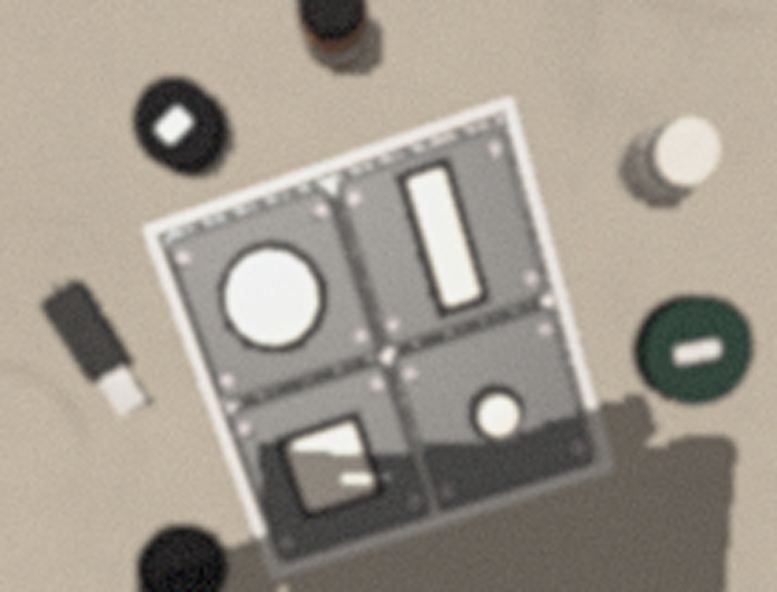

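The picture shows all the bystanders where they were, and the arm is clear. The press forces (about 7 N at a tip height of 40 mm) match keys on their hard stops.

```bash
python3 -c "
from workcell import env
print(env.job_done())"
```

```text
the job is handed in; nothing more can be done
None
```

I pressed the square, large round and bar keys in that order, each to its hard stop by the force readings (about 7 N). The small key was not touched, the loose things stayed where they were, the arm is clear, and the job is handed in at about 12 s.

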